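# Tip the walnuts into the storage box and seat its lid

### The arm

A 6-joint arm with a two-finger parallel gripper is mounted at the origin on a cart in front of the work surface, level with it; the furniture and walls round the work are solid. World frame = base frame: x ahead of the robot, y to its left, z up, the work surface at z = 0. Lengths are in m, angles in rad, forces in N, time in s.
With the tool pointing down it reaches from about 0.275 to 0.75 m from the base axis. Payload 10.2 kg.
Tool frame: the origin (TCP) lies on the centre line of the jaws, within the pads' length; the fingertips stand 19 mm ahead of it and the grasp point (between the pads) is the TCP; z points along the fingers, y is the line along which they close (so a half turn about z gives the same grasp; the last joint's range is limited). The gripper opens to 85 mm and grips with 20 to 120 N. Pads are 22 mm wide; open, the fingers measure 114 mm over their backs; the gripper's body (76 mm by 85 mm) begins 54 mm behind the grasp point. The pads swing forward as they close: fully open they stand 13 mm farther back than shut.
Start: joints at [-1.351, 0.313, 1.498, -0, 1.331, -0.223], TCP at [0.225, -0.474, 0.25] pointing down, gripper open.
Joint ranges: [-2.94, 2.94], [-0.97, 2.17], [0.19, 2.56], [-1.23, 4.37], [0.02, 3.11], [-2.88, 2.88]. Speed limits (rad/s): [2.39, 2.39, 3.01, 3.14, 3.14, 3.14].

### API

Orientations are given as a unit quaternion [x, y, z, w].
In Python, from station import bot, optics gives the robot as it stands. Calls block until the motion is done:
- bot.move_to(position, orientation): joint-space move of the TCP to a pose.
- bot.move_linear(position, frame=None, velocity=0.15): straight line of the TCP; frame=None keeps the orientation; velocity is the mean speed in m/s.
- bot.set_joints(angles): joint-space move.
- bot.open_jaws() and bot.close_gripper(grasp_force=None): open the fingers fully, or close them until they stop; grasp_force is the grip in N (None keeps the last).
- bot.pause(seconds).
- bot.ik(position, orientation): joint angles nearest the present ones, or None.
- bot.sense(): the state.
- optics.grab_frame(name): name is "side" or "top"; returns the picture (420x560x3 uint8, red, green, blue); there is no depth.
- optics.camera_info(name): a dict with "fx", "fy", "cx", "cy" (pixels), "distortion" ([k1, k2, p1, p2, k3] as OpenCV has them; the pictures are not rectified), "origin" and "attitude" of the camera in the world. Camera axes: x right, y down, z forward; pixel columns grow to the right and rows downward; lengths in m; the calibration is good to about 2 mm. A picture is of the moment at which its call begins. camera_info takes no time and is no camera call.
A pose or a line that the arm cannot do raises bot.IKError and nothing moves.
- bot.sign_off(): hands the job in; it is judged then, once.
Trained networks look in the newest picture that a camera, given by its name, has taken for a name from the list of things; names that differ only in an ending like _2 or _b are one class to them, and where a whole thing is asked for, a point or a joint stands for the part that bears it (a point fixed in the world has none). Each returns a list of dicts, best first, with "score" (0 to 1); they miss things now and then, are a little off and sometimes report something else, mostly with a low value. They report only what shows in the picture. A call takes as long as a camera call.
- optics.outline_of(thing, camera): "region" (420x560 bool, what is visible of it) and "bbox" ([left, top, width, height] in pixels, round what is visible of it).
The state is a dict: "clock": time; "joint_pos": joint angles; "qd": joint speeds; "effort": joint torques, N m; "position": TCP position; "tcp_rot": TCP orientation; "contact_force": force on the tool from outside, world axes, zero at the start; "ft_torque": the same for the moment, N m; "gripper_width": opening from 0.0 (shut) to 1.0 (fully open); "gripper_force": force on a finger pad.
Only numpy, scipy, OpenCV 4.12 (cv2) and the standard library are available. Lean on these libraries where they do the work, as an engineer would, in place of code of your own. Each camera call takes 0.05 s, during which the arm holds its last target. There are 200 camera calls.

### The job

Pick up the scoop by its handle and tip its three walnuts into the blue storage box, then set the empty scoop back down flat on the worktop. Close the box with its wooden lid: lower it gently into the recess in the box's rim, square and fully down, flush all round. Leave the mug, the lemon and the garlic where they are.

Things in the scene. Friction and masses are not known exactly. Their poses are not given: they have to be found in the camera images.
- storage_box: Loose open blue stoneware box, 1.4 kg, outside 146 (x) x 116 (y) x 86 mm high. Origin: centre of underside; x along the long side, roughly left-right for the robot; z up. Inner floor 8 mm up; cavity 114 x 84 mm up to an 8 mm wide ledge at 76 mm; above it the rim forms the lid's recess, 130 x 100 mm, 10 mm deep, its upper 4 mm bevelled outwards 3 mm a side. The lid fits either way round.
- box_seat (a point): Centre of the box's recess at the height of the ledge, 76 mm above the box's underside (10 mm below the rim); axes as the box.
- box_lid: Loose drop-in lid of light wood, 0.15 kg, plate 126 (x) x 96 (y) x 10 mm, 2 mm smaller than the recess on each side, lying right way up on the worktop. Origin: centre of its underside; x along the long side, z up. A dark bar grip stands on it, centred, along x: 64 long, 16 wide (y), 30 mm high above the plate (top 40 mm above the underside). Pinch it across y from above.
- scoop: Loose aluminium scoop, 0.13 kg, its mouth roughly to the robot's right. Pan 100 (x) x 68 (y) mm; origin: centre of underside; x to the mouth, z up. Floor 3, sides 30, back wall (x = -50) 50 mm high; mouth at x = +50 with a 5 mm high round sill. Level dark handle from x = -50 to -150 mm, 18 wide (y), 22 high, mid-height 40 mm up. Walnuts roll out when the mouth is tipped down 35 to 60 degrees.
- scoop_lip (a point): Middle of the scoop's sill at the mouth, 47.5 mm ahead of the scoop's origin and 5 mm up; axes as the scoop.
- scoop_grip (a point): Point in the middle of the handle to grip, 105 mm behind the scoop's origin and 40 mm up; axes as the scoop. Pinch across y (18 mm).
- walnut_1: Brown walnut in its shell, about 34 mm long (its own y) and 28 mm across, 16 g, with a small flat it rests on, lying in the scoop. Origin at its centre.
- walnut_2: Brown walnut in its shell, about 34 mm long (its own y) and 28 mm across, 16 g, with a small flat it rests on, lying in the scoop. Origin at its centre.
- walnut_3: Brown walnut in its shell, about 34 mm long (its own y) and 28 mm across, 16 g, with a small flat it rests on, lying in the scoop. Origin at its centre.
- speckled_mug: Cream speckled mug with a handle, 82 x 115 x 76 mm, a bystander; origin at the centre of its underside.
- lemon: Yellow lemon, 71 x 53 x 51 mm, a bystander; origin at the centre of its underside.
- garlic: Garlic bulb, 60 x 57 x 58 mm, a bystander; origin at the centre of its underside.

How it is judged:
By the outcome, as a careful person would: the job done as asked, in the order asked, and still so for the second after the job is handed in, with the robot touching nothing.
It also fails if it takes over 72 s, if anything falls off the work surface, if the arm or the gripper's body presses on something with over 40 N, if the wrist force passes 120 N, or if a joint passes its speed limit or range.

## Working session

There is one attempt and no reset: what is moved stays moved. The work goes in short steps, each a Python script; the robot and the scene stay as the last script left them, time stands still between calls to the robot, and variables do not carry over. Pictures are saved under pics/ and viewed, at most 10 in all, crops included, and the job is handed in when it is done.

```bash
ls; mkdir -p pics
python3 - <<'E'
from station import bot, optics
import cv2, numpy as np
ims=[]
for c in("top","side"):
    im=optics.grab_frame(c); cv2.imwrite(f"pics/{c}0.png",im[:,:,::-1]); print(c,optics.camera_info(c))
    for t in("storage_box","box_lid","scoop","walnut_1","scoop_grip","speckled_mug","lemon","garlic"):
        print(t,[(round(d["score"],2),d["bbox"]) for d in optics.outline_of(t,c)][:4])
print(bot.sense())
E
```

```text
pics
station.py
top {'fx': 418.72665538404806, 'fy': 418.72665538404806, 'cx': 272.822571609278, 'cy': 205.0368494291798, 'distortion': array([-0.09820408,  0.        ,  0.        ,  0.        ,  0.        ]), 'origin': array([0.54169346, 0.13771707, 0.92143498]), 'attitude': array([ 0.70833122, -0.70556513,  0.01677949, -0.01277463])}
storage_box [(0.73, [309.2, 145.5, 83.4, 69.8])]
box_lid [(0.7, [315.9, 250.5, 68.3, 54.7])]
scoop [(0.92, [186.8, 255.1, 94.7, 46.8])]
walnut_1 [(0.56, [258.3, 258.4, 13.9, 16.9]), (0.54, [248.8, 265.9, 14.4, 16.9]), (0.45, [314.9, 250.9, 68.1, 54.2])]
scoop_grip [(0.9, [187.1, 250.6, 93.3, 52.0])]
speckled_mug [(0.95, [281.1, 82.6, 52.9, 52.4])]
lemon [(0.64, [202.6, 109.0, 27.3, 27.4])]
garlic [(0.62, [188.5, 154.9, 25.9, 26.8])]
side {'fx': 532.0419019922485, 'fy': 532.0419019922485, 'cx': 283.1938635960829, 'cy': 214.12416253701315, 'distortion': array([-0.0114153,  0.       ,  0.       ,  0.       ,  0.       ]), 'origin': array([ 0.27454333, -0.51757902,  0.63658958]), 'attitude': array([ 0.87685536, -0.21366141,  0.09305996, -0.42049176])}
stor
[... 570 characters left out ...]
: array([-1.35141088e+00,  3.12912496e-01,  1.49768144e+00,  5.45532804e-06,
        1.33098904e+00, -2.23403864e-01]), 'qd': array([ 1.03415597e-03, -9.08080623e-04,  1.16362436e-03, -1.48137453e-04,
       -1.33207785e-03,  5.98518128e-05]), 'effort': array([ 5.26676613e-04, -4.12156999e+01, -2.59899956e+01, -1.83275811e-04,
        3.88203562e-04, -2.51509516e-05]), 'position': array([ 0.22493417, -0.47439065,  0.25029477]), 'tcp_rot': array([9.75592288e-01, 2.19589817e-01, 2.63987457e-06, 4.84889213e-06]), 'contact_force': array([-0.06272253,  0.02469643,  0.73956497]), 'ft_torque': array([-0.05144497, -0.00542276, -0.01434953]), 'gripper_force': 0.0, 'gripper_width': 0.9970244605302854}
```

View pics/top0.png

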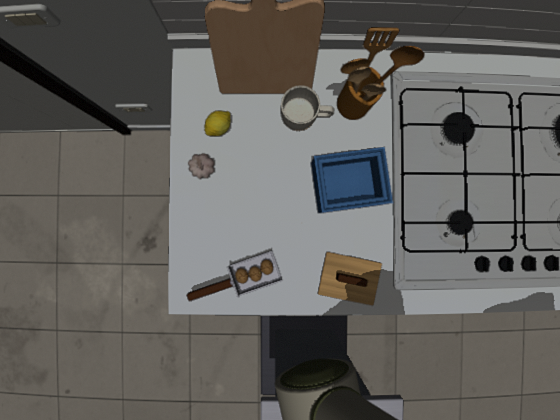

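View pics/side0.png

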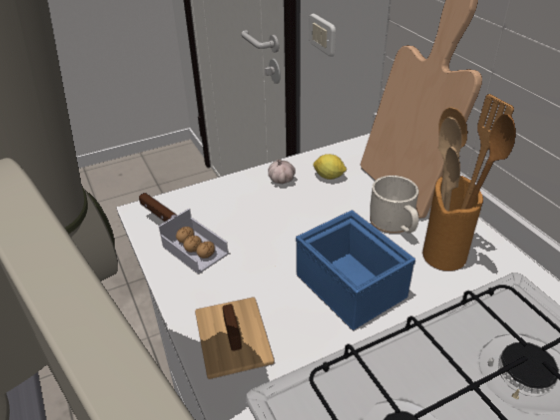

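Top: the box sits at about (350,180), the lid at (350,278) and the scoop at (255,272) with its handle end at (190,296). Three walnuts lie in the pan. Next I fit the models to the masks in both views.

```bash
cat > h.py <<'E'
import cv2, numpy as np
from scipy.optimize import minimize
from scipy.spatial.transform import Rotation as R
from station import bot, optics
def box(x0,x1,y0,y1,z0,z1): return np.array([[x,y,z] for x in(x0,x1) for y in(y0,y1) for z in(z0,z1)])/1000
M={"storage_box":[box(-73,73,-58,58,0,86)],
 "box_lid":[box(-63,63,-48,48,0,10),box(-32,32,-8,8,10,40)],
 "scoop":[box(-50,50,-34,34,0,5),box(-50,50,-34,-32,0,30),box(-50,50,32,34,0,30),box(-50,-48,-34,34,0,50),box(-150,-50,-9,9,29,51)]}
def proj(P,c):
    i=optics.camera_info(c); r=R.from_quat(i["attitude"]).inv()
    K=np.array([[i["fx"],0,i["cx"]],[0,i["fy"],i["cy"]],[0,0,1.]])
    return cv2.projectPoints(np.ascontiguousarray(r.apply(P-i["origin"])),np.zeros(3),np.zeros(3),K,i["distortion"])[0][:,0]
S=4
def render(parts,T,c):
    m=np.zeros((420*S,560*S),np.uint8)
    for p in parts:
        q=proj(T[0].apply(p)+T[1],c)
        cv2.fillConvexPoly(m,cv2.convexHull(np.round(((q+.5)*S-.5)*16).astype(np.int32)),1,shift=4)
    return m
def fill(m):
    o=np.zeros(m.shape,np.uint8)
    cs=cv2.findContours(m.astype(np.uint8),cv2.RETR_EXTERNAL,cv2.CHAIN_APPROX_NONE)[0]
    cv2.drawContours(o,[max(cs,key=cv2.contourArea)],-1,1,-1); return o
def mask(t,c):
    d=optics.outline_of(t,c)
    return cv2.resize(fill(d[0]["region"]).astype(np.float32),None,fx=S,fy=S,interpolation=cv2.INTER_LINEAR)>.5
def fit(t,x0,cams=("top","side"),masks=None,z=0.):
    ms=masks or {c:mask(t,c) for c in cams}
    def cost(x):
        T=(R.from_euler("z",x[2]),np.array([x[0],x[1],z])); e=0
        for c in cams:
            r=fill(render(M[t],T,c))>0 ; e+=1-(r&ms[c]).sum()/(r|ms[c]).sum()
        return e
    best=minimize(cost,x0,method="Nelder-Mead",options=dict(initial_simplex=np.array([x0]*4)+np.vstack([np.zeros(3),np.diag([.02,.02,.15])]),xatol=1e-4,fatol=1e-4))
    return best.x,best.fun
def ray(uv,c,z):
    i=optics.camera_info(c); K=np.array([[i["fx"],0,i["cx"]],[0,i["fy"],i["cy"]],[0,0,1.]])
    n=cv2.undistortPoints(np.array([[uv]],float),K,i["distortion"])[0,0]
    d=R.from_quat(i["attitude"]).apply([n[0],n[1],1]); o=i["origin"]; return o+d*(z-o[2])/d[2]
E
cat > a.py <<'E'
from h import *
im={c:optics.grab_frame(c) for c in("top","side")}
for t,uv,yaw in(("storage_box",(350,180),0.05),("box_lid",(350,278),-.15),("scoop",(255,272),-1.35)):
    p=ray(uv,"top",.02); ms={c:mask(t,c) for c in im}
    yaw={"storage_box":-1.5,"box_lid":-1.75,"scoop":-1.35}[t]
    for cams in(("top","side"),("top",),("side",)):
        x,f=fit(t,[p[0],p[1],yaw],cams,ms); print(t,cams,x.round(4),round(f,3))
        if len(cams)==2:
            for c in im:
                for q in M[t]:
                    h=cv2.convexHull(proj(R.from_euler("z",x[2]).apply(q)+[x[0],x[1],0],c)[:,None].astype(np.float32))
                    im[c]=np.ascontiguousarray(im[c]); cv2.polylines(im[c],[np.round(h).astype(int)],True,(255,0,0))
for t,uv in(("mug",(299,110)),("lemon",(217,123)),("garlic",(201,167))): print(t,ray(uv,"top",.03).round(3))
a=cv2.resize(im["top"][130:320,170:400],None,fx=1.7,fy=1.7); b=cv2.resize(im["side"][180:390,120:430],None,fx=1.25,fy=1.25)
o=np.zeros((600,400,3),np.uint8); o[:a.shape[0],:a.shape[1]]=a; o[a.shape[0]:a.shape[0]+b.shape[0],:b.shape[1]]=b[:600-a.shape[0]]
cv2.imwrite("pics/fit0.png",o[:,:,::-1])
E
python3 a.py
```

```text
storage_box ('top', 'side') [ 0.6312 -0.0286 -1.4352] 0.092
storage_box ('top',) [ 0.6288 -0.0285 -1.4365] 0.028
storage_box ('side',) [ 0.6343 -0.0277 -1.4451] 0.026
box_lid ('top', 'side') [ 0.4231 -0.0349 -1.777 ] 0.144
box_lid ('top',) [ 0.4211 -0.0353 -1.78  ] 0.054
box_lid ('side',) [ 0.4249 -0.0326 -1.7797] 0.054
scoop ('top', 'side') [ 0.4368  0.1705 -1.2255] 0.184
scoop ('top',) [ 0.4349  0.1711 -1.2326] 0.1
scoop ('side',) [ 0.4383  0.171  -1.2405] 0.051
mug [0.785 0.077 0.03 ]
lemon [0.756 0.254 0.03 ]
garlic [0.66  0.287 0.03 ]
```

View fit.

View pics/fit0.png

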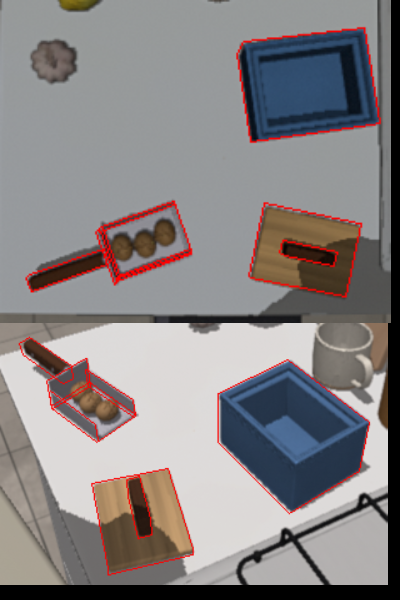

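```bash
cat >> h.py <<'E'
BOX=np.array([.6316,-.0283]); BY=-1.441; LID=np.array([.4231,-.034]); LY=-1.779; SC=np.array([.4367,.171]); SY=-1.236
def Q(yaw,th=0,flip=False):
    r=R.from_euler("z",yaw)*R.from_euler("y",th)*R.from_euler("x",np.pi)
    return (r*R.from_euler("z",np.pi) if flip else r).as_quat()
def scoop_tcp(ref,pt,yaw,th):  # TCP when scoop-frame point ref sits at world pt
    r=R.from_euler("z",yaw)*R.from_euler("y",th)
    return np.asarray(pt)+r.apply(np.array([-.105,0,.04])-ref)
LIP=np.array([.0475,0,.005])
E
python3 - <<'E'
from h import *
for flip in(0,1):
  print("flip",flip)
  for p in(.15,.04): print("grasp",bot.ik(scoop_tcp(np.zeros(3),[*SC,p-.04],SY,0),Q(SY,0,flip)))
  for dy in(0,.25,-.3):
    y=BY+dy; d=np.array([np.cos(y),np.sin(y)])
    for th in(0,30,55):
      L=[*(BOX-.027*d),.115]; t=np.radians(th); j=bot.ik(scoop_tcp(LIP,L,y,t),Q(y,t,flip)); print(dy,th,scoop_tcp(LIP,L,y,t).round(3),None if j is None else j.round(2))
  for p,y in((LID,LY),(BOX,BY)): print("lid",bot.ik([*p,.035],Q(y,0,flip)),bot.ik([*p,.25],Q(y,0,flip)))
E
```

```text
flip 0
grasp None
grasp None
0 0 [0.608 0.15  0.15 ] None
0 30 [0.613 0.112 0.222] [-0.19  0.59  1.24  0.5   1.5   2.73]
0 55 [0.62  0.057 0.26 ] [-0.38  0.68  1.16  0.82  1.8   2.61]
0.25 0 [0.565 0.138 0.15 ] [ 0.04  0.53  1.45 -0.    1.16  2.8 ]
0.25 30 [0.579 0.103 0.222] [-0.2   0.58  1.26  0.43  1.6   2.51]
0.25 55 [0.6   0.051 0.26 ] [-0.36  0.74  1.06  0.72  1.99  2.47]
-0.3 0 [0.662 0.149 0.15 ] None
-0.3 30 [0.656 0.111 0.222] None
-0.3 55 [0.646 0.056 0.26 ] [-0.4   0.61  1.28  0.92  1.57  2.74]
lid None None
lid [-2.29781400e-01  7.70981508e-01  1.36171928e+00 -4.44089210e-16
  1.00889187e+00  2.78201493e+00] [-2.29781400e-01  5.56365868e-01  1.13802169e+00 -4.44089210e-16
  1.44720509e+00  2.78201493e+00]
flip 1
grasp [ 3.49101041e-01  3.33383105e-01  1.75244517e+00 -4.44089210e-16
  1.05576438e+00  1.43047139e-02]
grasp [ 3.49101041e-01  5.12893136e-01  1.83847902e+00 -4.44089210e-16
  7.90220493e-01  1.43047139e-02]
0 0 [0.608 0.15  0.15 ] [ 0.05  0.62  1.3  -0.    1.22 -0.08]
0 30 [0.613 0.112 0.222] [-0.19  0.59  1.24  0.5   1.5  -0.41]
0 55 [0.62  0.057 0.26 ] [-0.38  0.68  1.16  0.82  1.8  -0.53]
0.25 0 [0.565 0.138 0.15 ] [ 0.04  0.53  1.45 -0.    1.16 -0.34]
0.25 30 [0.579 0.103 0.222] [-0.2   0.58  1.26  0.43  1.6  -0.63]
0.25 55 [0.6   0.051 0.26 ] [-0.36  0.74  1.06  0.72  1.99 -0.67]
-0.3 0 [0.662 0.149 0.15 ] [0.05 0.74 1.1  0.   1.31 0.22]
-0.3 30 [0.656 0.111 0.222] [-0.19  0.6   1.22  0.54  1.37 -0.15]
-0.3 55 [0.646 0.056 0.26 ] [-0.4   0.61  1.28  0.92  1.57 -0.4 ]
lid [-3.57729078e-01  4.28061260e-01  2.01419373e+00 -4.44089210e-16
  6.99337667e-01 -1.49525405e-01] [-3.57729078e-01  8.88273938e-02  1.77503263e+00 -4.44089210e-16
  1.27773263e+00 -1.49525405e-01]
lid [-2.29781400e-01  7.70981508e-01  1.36171928e+00 -4.44089210e-16
  1.00889187e+00 -3.59577727e-01] [-2.29781400e-01  5.56365868e-01  1.13802169e+00 -4.44089210e-16
  1.44720509e+00 -3.59577727e-01]
```

Run:
```python
from h import *
q=Q(SY,0,True)
bot.move_to(scoop_tcp(np.zeros(3),[*SC,.11],SY,0),q)
g=scoop_tcp(np.zeros(3),[*SC,0],SY,0)
bot.move_linear(g,velocity=.12)
bot.close_gripper(60); s=bot.sense(); print(s["gripper_width"],s["gripper_force"],s["contact_force"],s["position"]-g)
bot.move_linear(g+[0,0,.09],velocity=.08)
s=bot.sense(); print(s["clock"],s["gripper_width"],s["gripper_force"],s["contact_force"],s["ft_torque"])
im=optics.grab_frame("side"); t=optics.grab_frame("top")
cv2.imwrite("pics/lift.png",cv2.resize(np.hstack([im[100:350,80:430],t[150:400,150:400]]),(780,325))[:,:,::-1])
```

```text
0.20163481499276156 60.77829122543335 [-0.77363361 -0.00762104  1.91007567] [-1.40729641e-06 -9.81352858e-06  1.32582084e-04]
6.9917 0.201615563357503 60.07717967033386 [ 0.04235249  0.82526737 -2.41308717] [ 0.16644931  0.02819239 -0.03567938]
```

View pics/lift.png

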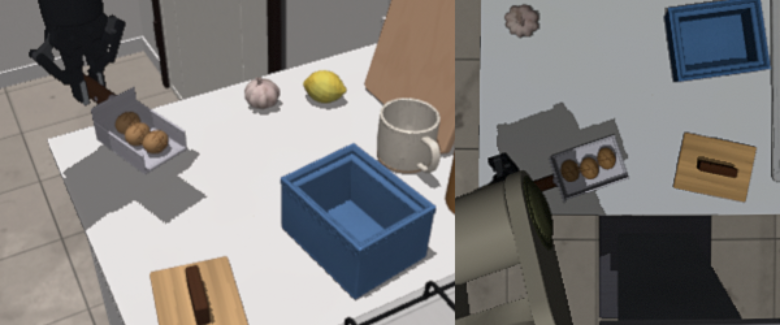

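The scoop is lifted level in the jaws and all three walnuts are still in the pan. Next: carry it to the box and pour.

Run:
```python
from h import *
d=np.array([np.cos(BY),np.sin(BY)]); L=np.array([*(BOX-.027*d),.115])
p=bot.sense()["position"]
bot.move_linear([p[0],p[1],.17],velocity=.12)
bot.move_linear(scoop_tcp(LIP,L+[0,0,.02],BY,0),Q(BY,0,True),velocity=.12)
for th in range(10,61,10):
    t=np.radians(th); bot.move_linear(scoop_tcp(LIP,L,BY,t),Q(BY,t,True),velocity=.08)
bot.pause(.8)
s=bot.sense(); print(s["clock"],s["gripper_width"],s["contact_force"])
im=optics.grab_frame("side"); t=optics.grab_frame("top")
cv2.imwrite("pics/pour.png",cv2.resize(np.hstack([im[100:350,180:430],t[80:330,200:450]]),(780,390))[:,:,::-1])
```

```text
13.3 0.20245355025587083 [-0.265399   -0.59741916 -1.07456869]
```

View pics/pour.png

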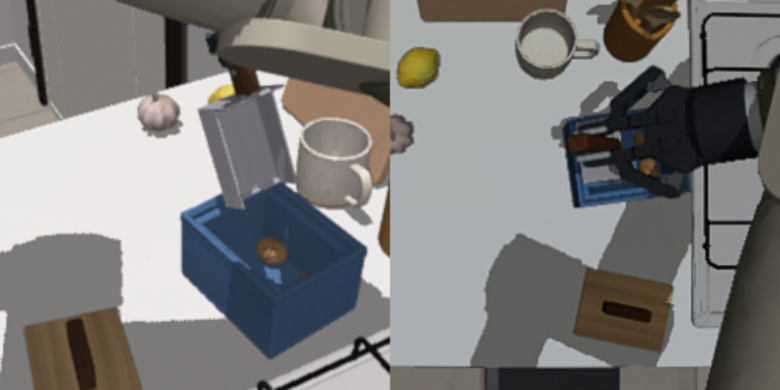

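The scoop is empty (the force reading dropped by 1.3 N) and walnuts are visible in the box. Next I level it and check.

Run:
```python
from h import *
d=np.array([np.cos(BY),np.sin(BY)]); L=np.array([*(BOX-.027*d),.125])
for th in (40,20,0):
    t=np.radians(th); bot.move_linear(scoop_tcp(LIP,L+[0,0,.015],BY,t),Q(BY,t,True),velocity=.12)
bot.move_linear(scoop_tcp(np.zeros(3),[*SC,.12],SY,0),Q(SY,0,True),velocity=.15)
s=bot.sense(); print(s["clock"],s["contact_force"],s["ft_torque"])
im=optics.grab_frame("side"); t=optics.grab_frame("top")
for c in("side","top"): print([(round(o["score"],2),o["bbox"]) for o in optics.outline_of("walnut_1",c)])
cv2.imwrite("pics/lev.png",cv2.resize(np.hstack([im[100:350,80:430],t[130:380,150:400]]),(780,325))[:,:,::-1])
```

```text
16.8917 [-0.00636706 -0.50333578 -1.68086694] [0.06095107 0.03574775 0.02646193]
[(0.66, [346.8, 250.3, 20.1, 19.7])]
[(0.68, [326.0, 165.4, 16.3, 14.1]), (0.62, [358.3, 162.9, 12.4, 14.7]), (0.59, [191.1, 156.1, 21.9, 21.9]), (0.45, [358.1, 181.9, 16.5, 17.3])]
```

View pics/lev.png

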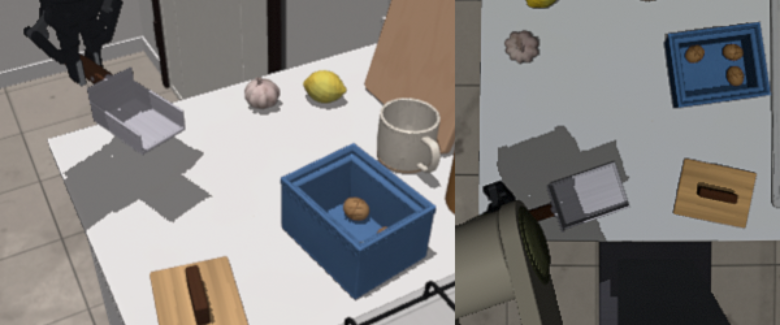

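All three walnuts are in the box and the scoop is empty. Next I set it down and refit the box and lid.

Run:
```python
from h import *
g=scoop_tcp(np.zeros(3),[*SC,0],SY,0)
bot.move_linear(g+[0,0,.01],velocity=.12)
bot.move_linear(g+[0,0,.001],velocity=.03); print(bot.sense()["contact_force"])
bot.move_linear(g,velocity=.02); print(bot.sense()["contact_force"])
bot.open_jaws(); bot.pause(.2); bot.move_linear(g+[0,0,.12],velocity=.15)
im={c:optics.grab_frame(c) for c in("top","side")}
for t,x0 in(("storage_box",[*BOX,BY]),("box_lid",[*LID,LY]),("scoop",[*SC,SY])):
    for c in im:
        try: x,f=fit(t,x0,(c,)); print(t,c,x.round(4),round(f,3))
        except Exception as e: print(t,c,e)
print(bot.sense()["clock"])
```

```text
[ 0.32217785 -0.06148576 -1.4322359 ]
[ 0.47795309 -0.37131206  1.83724016]
storage_box top [ 0.6285 -0.0285 -1.4334] 0.024
storage_box side [ 0.6725  0.0853 -2.234 ] 0.96
box_lid top [ 0.4209 -0.0357 -1.7526] 0.043
box_lid side [ 0.4249 -0.0331 -1.7782] 0.042
scoop top [ 0.436   0.1704 -1.2369] 0.147
scoop side [ 0.4388  0.1702 -1.2469] 0.039
21.075
```

Run:
```python
from h import *
h=bot.sense()["position"]; q0=Q(SY,0,True); q=Q(-1.772,0,True)
bot.move_to([*LID,.13],q); bot.move_linear([*LID,.035],velocity=.1)
bot.close_gripper(25); s=bot.sense(); print(s["gripper_width"],s["position"],s["contact_force"])
bot.open_jaws(); bot.move_linear([*LID,.13],velocity=.15); bot.move_to(h,q0)
for k in range(2):
  for c in("top","side"):
    optics.grab_frame(c)
    for t,x0 in(("box_lid",[*LID,LY]),("storage_box",[*BOX,BY])):
        ds=optics.outline_of(t,c); print(t,c,[(round(d["score"],2),d["bbox"]) for d in ds])
        for d in ds[:2]:
            m={c:cv2.resize(fill(d["region"]).astype(np.float32),None,fx=S,fy=S)>.5}
            x,f=fit(t,x0,(c,),m); print(x.round(4),round(f,3))
print(bot.sense()["clock"])
```

```text
0.18001982687632323 [ 0.42321348 -0.03402776  0.03513563] [-0.31005874 -0.50093137  2.39063934]
box_lid top [(0.82, [316.9, 251.3, 65.4, 54.4])]
[ 0.4219 -0.0357 -1.7747] 0.046
storage_box top [(0.61, [309.0, 146.4, 83.6, 66.1])]
[ 0.6294 -0.0288 -1.4314] 0.028
box_lid side [(0.73, [293.6, 208.9, 123.1, 123.3]), (0.7, [194.0, 297.3, 80.3, 82.6])]
[ 0.4231 -0.034  -1.779 ] 1.0
[ 0.4258 -0.0329 -1.7649] 0.052
storage_box side [(0.72, [292.8, 209.2, 124.9, 121.9])]
[ 0.6339 -0.0279 -1.4348] 0.016
box_lid top [(0.57, [316.1, 250.0, 66.1, 56.3])]
[ 0.4222 -0.0354 -1.7694] 0.035
storage_box top [(0.97, [312.7, 149.8, 79.8, 63.2])]
[ 0.629  -0.0281 -1.4364] 0.022
box_lid side [(0.63, [194.8, 297.1, 82.0, 84.1])]
[ 0.4252 -0.0328 -1.76  ] 0.062
storage_box side [(0.72, [293.9, 209.6, 123.3, 123.0]), (0.53, [141.5, 195.2, 85.6, 81.2]), (0.43, [313.2, 153.7, 33.3, 29.6])]
[ 0.6345 -0.0276 -1.4551] 0.028
[ 0.6316 -0.0283 -1.441 ] 1.0
27.225
```

```bash
cat > p.py <<'E'
from h import *
B=np.array([.6311,-.0281]); BY=-1.438
bot.move_to([*LID,.13],Q(-1.770,0,True)); bot.move_linear([*LID,.035],velocity=.1)
bot.close_gripper(40); bot.move_linear([*LID,.17],velocity=.12)
bot.move_linear([*B,.17],Q(BY,0,True),velocity=.12)
bot.move_linear([*B,.125],velocity=.08); bot.pause(.3)
f0=bot.sense()["contact_force"]; print(f0)
optics.grab_frame("top"); im=optics.grab_frame("side"); 
cv2.imwrite("pics/over.png",cv2.resize(im[150:350,260:460],(600,600))[:,:,::-1])
for z in np.arange(.122,.1109,-.0015):
    bot.move_linear([*B,z],velocity=.03); s=bot.sense(); df=s["contact_force"]-f0
    print(round(z-.035,4),df.round(2),s["ft_torque"].round(2))
    if np.linalg.norm(df)>8: break
print(s["clock"])
E
python3 p.py
```

```text
[ 0.01643933 -1.03861014 -1.97290355]
0.087 [-0.14  0.82  1.25] [-0.02  0.04 -0.  ]
0.0855 [0.62 0.72 1.02] [-0.03 -0.01 -0.  ]
0.084 [0.84 2.02 0.24] [-0.02  0.   -0.02]
0.0825 [-0.05  0.7   0.89] [-0.04  0.02 -0.02]
0.081 [0.27 1.47 0.89] [ 0.    0.01 -0.06]
0.0795 [-0.32  2.11  0.26] [ 0.03 -0.07  0.02]
0.078 [0.32 1.83 0.27] [ 0.   -0.01 -0.02]
0.0765 [-0.55  0.59  0.3 ] [ 0.01  0.   -0.02]
36.4083
```

View pics/over.png

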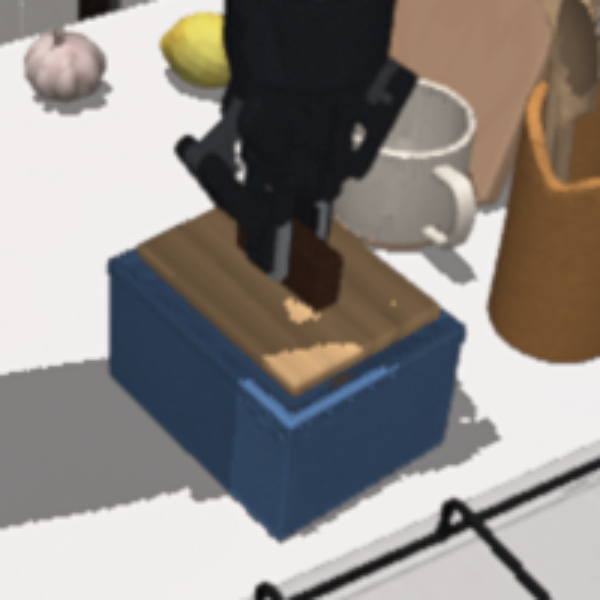

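The lid was centred over the recess and went in without contact, so it is now 0.5 mm above the ledge. Next: seat, release, retreat and check.

Run:
```python
from h import *
p=bot.sense()["position"]; B=p[:2]
for z in(.111,.1105):
    bot.move_linear([*B,z],velocity=.02); print(bot.sense()["contact_force"].round(2))
bot.open_jaws(); bot.pause(.2); bot.move_linear([*B,.2],velocity=.1)
bot.move_to([.40,.27,.25],Q(SY,0,True)); bot.pause(.3)
im=optics.grab_frame("side"); t=optics.grab_frame("top"); s=bot.sense(); print(s["clock"])
cv2.imwrite("pics/end.png",np.hstack([cv2.resize(im[130:330,230:430],(400,400)),cv2.resize(t[70:320,170:420],(400,400))])[:,:,::-1])
for c in("top","side"):
    x,f=fit("storage_box",[.631,-.028,-1.438],(c,)); print("box",x.round(4),round(f,3))
    for d in optics.outline_of("box_lid",c)[:2]:
        m={c:cv2.resize(fill(d["region"]).astype(np.float32),None,fx=S,fy=S)>.5}
        x,f=fit("box_lid",[.631,-.028,-1.438],(c,),m,z=.076); print("lid",d["score"],x.round(4),round(f,3))
```

```text
[-0.41 -0.31  0.54]
[-2.8   0.51  5.3 ]
40.65
box [ 0.6287 -0.0282 -1.428 ] 0.023
lid 0.89 [ 0.6288 -0.0294 -1.4406] 0.037
box [ 0.6349 -0.0279 -1.4433] 0.036
lid 0.67 [ 0.6339 -0.0278 -1.4402] 0.079
```

View pics/end.png

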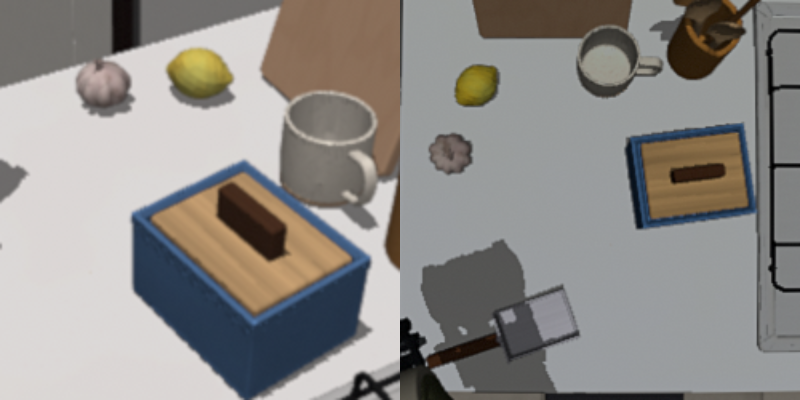

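The lid is seated flush and square in the box. The scoop lies flat and empty, and the mug, lemon and garlic haven't moved.

```bash
python3 -c "
from station import bot
print(bot.sign_off())"
```

```text
the job is handed in; nothing more can be done
None
```

Job handed in at about 41 s of the 72 s limit: the three walnuts are in the box, its lid is seated flush and square, the empty scoop is flat on the worktop, and the mug, lemon and garlic were left where they were.

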